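Load the long tumbler carrier onto the presence switch of the glass lathe's loading bay

ROBOT

A 6-joint arm with a two-finger parallel gripper is mounted at the origin on the work surface. World frame = base frame: x ahead of the robot, y to its left, z up, the work surface at z = 0. Lengths are in mm, angles in rad, forces in N, time in s.
With the tool pointing down it reaches from about 275 to 1000 mm from the base axis. Payload 8.4 kg.
Tool frame: the origin (TCP) lies on the centre line of the jaws, within the pads' length; the fingertips stand 17 mm ahead of it and the grasp point (between the pads) lies 2 mm behind it; z points along the fingers, y is the line along which they close (so a half turn about z gives the same grasp; the last joint's range is limited). The gripper opens to 85 mm and grips with 20 to 120 N. Pads are 22 mm wide; open, the fingers measure 114 mm over their backs; the gripper's body (76 mm by 85 mm) begins 54 mm behind the grasp point. The pads swing forward as they close: fully open they stand 13 mm farther back than shut.
Start: joints at [-1.245, 0.353, 1.633, -0, 1.155, -0.002], TCP at [201.224, -591.724, 248.281] pointing down, gripper open.
Joint ranges: [-2.63, 2.63], [-0.92, 2.1], [0.06, 2.66], [-1.3, 4.44], [0, 2.69], [-3.02, 3.02]. Speed limits (rad/s): [2.22, 2.22, 2.79, 3.14, 3.14, 3.14].

INTERFACE

Orientations are given as [roll, pitch, yaw] about the fixed x, y, z axes, in that order (R = Rz(yaw) Ry(pitch) Rx(roll)).
In Python, from rig import r, eyes gives the robot as it stands. The module is installed in compiled form; this text tells all that it offers.
- The arm moves only by the shell command python3 -m inch 'ROWS' [FORCE]. ROWS is JSON, a list of rows, each a list of 7 numbers: the shift along the tool's x, y, z in m, then the turn, a rotation vector about the tool's x, y, z in degrees, then the closure, from -1 (fully open) to 1 (shut). In form: [[x, y, z, rx, ry, rz, gripper], ...]. A call has 1 to 8 rows; each row shifts and turns the commanded pose from where the row before left it, along the tool's axes as they then stand; what a row does not reach is not made up. A row lasts 1/10 s, in which the tool goes at most 50 mm and 8.59 degrees, less where a joint would pass 70% of its speed; a pose out of reach is approached as far as the arm can. A call with a gripper value outside its range is refused whole. The fingers move at their own pace and stop on an object; FORCE is the grip in N (left out, the last holds). Time passes only in rows, so rows that do not move let the fingers close. It gives the time, the measured TCP pose, the force, the opening and the grip force at its end, in the units of the state.
- r.sense(): the state, without advancing time (a new reading comes with each control period).
- eyes.grab_frame(name): name is "side" or "top"; returns a dict with "img" (480x640x3 uint8, blue, green, red), "fx", "fy", "cx", "cy" (pixels), "R" (3x3) and "t" (3): a world point X has camera coordinates R X + t. Camera axes: x right, y down, z forward; pixel columns grow to the right and rows downward; lengths in mm; the calibration is good to about 2 mm. A picture is of the moment at which its call begins. There is no depth.
- r.sign_off(): hands the job in; it is judged then, once.
The state is a dict: "clock": time; "qpos": joint angles; "qvel": joint speeds; "joint_efforts": joint torques, N m; "eef_pos": TCP position; "tcp_rot": TCP orientation; "contact_force": force on the tool from outside, world axes, zero at the start; "wrist_torque": the same for the moment, N m; "opening": opening from 0.0 (shut) to 1.0 (fully open); "grasp_force": force on a finger pad.
Only numpy, scipy, OpenCV 4.12 (cv2) and the standard library are available. Lean on these libraries where they do the work, as an engineer would, in place of code of your own. Each camera call takes 0.05 s, during which the arm holds its last target. There are 200 camera calls.

TASK

Pick up the long carrier plate (the one with a tumbler peg at each end) by its handle and set it down gently in the loading bay, flat on both rails between the two side guides and centred along the rails, so that its end holds the roller lever of the presence switch down. Do not drop it, leave the short carrier where it is, and let go when the long one is seated.

Things in the scene. Friction and masses are not known exactly. Their poses are not given: they have to be found in the camera images.
- long_carrier: Long carrier, loose, 0.5-0.75 kg: steel plate 170 (own x) x 90 x 5 mm, a round metal peg (24 mm wide, top 25 mm up) 57 mm from the centre toward each end. Bridge handle over its centre: bar 56 mm along own x, 14 mm wide, 14 mm tall, bar centre 66 mm above the plate's underside. Origin: centre of the underside, z up. Same after a half turn: either end may go over the lever.
- short_carrier: The other carrier, to be left alone: same thickness, width and handle, but only 100 mm long and without pegs. Origin: centre of its underside.
- bay: Bay, fixed: two rails along own x (y = -34 and +34 mm, 14 mm wide, x -85 to 105), tops 24 mm above the table: the carrier lies on these. Side guides outside them (inner faces y = -60 and +60, tops 34 mm up). Switch body at the -x end (face x = -120, top 50 mm up; low hinge cheeks to x = -98). Origin: on the table, below where the long carrier's centre belongs, its length along own x; z up.
- switch_lever (a joint): Switch lever: 50 mm steel arm with a black 12 mm roller at its tip, hinged at the bay's x = -110, y = 0, 16 mm up, sloping up toward +x between the rails. 0 rad = free, roller top 41 mm above the table at x = -64; grows as it is pressed down (light spring, 0.5 to 1 N); about 0.36 under the seated carrier, stop at 0.42.
Not all that is in view belongs to the job. Leave any green look-alike of the long_carrier alone.

How it is judged (in metres and radians):
At the end, for the whole second after the job is handed in: Long carrier released, still and flat (3 deg) on both rails (underside within 4 mm of their tops), within 20 mm along, 18 mm across and 11 deg of the bay's centre and direction; lever held past 0.28 rad; short carrier within 30 mm of its start (value of joint switch_lever above 0.28 rad and z of long_carrier in the frame of bay between 0.02 and 0.028 m and angle between long_carrier's own z axis and vertical below 0.06 rad and x of long_carrier in the frame of bay between -0.02 and 0.02 m and y of long_carrier in the frame of bay between -0.018 and 0.018 m and angle between the x axis of long_carrier and the x axis of bay, either way round below 0.2 rad and linear speed of long_carrier below 0.02 m/s and distance of short_carrier from where it was at the start of the episode below 0.03 m); the robot touches nothing.
It fails at once if the long carrier is dropped: it moves faster than 0.5 m/s while less than 35 mm above the rails over the bay (horizontal distance between long_carrier and bay below 0.06 m and z of long_carrier in the frame of bay below 0.059 m and linear speed of long_carrier above 0.5 m/s).
It fails at once if the short carrier is moved by more than 30 mm (distance of short_carrier from where it was at the start of the episode above 0.03 m).
It also fails if it takes over 40 s, if anything falls off the work surface, if the arm or the gripper's body presses on something with over 40 N, if the wrist force passes 120 N, or if a joint passes its speed limit or range.

## Working session

There is one attempt and no reset: what is moved stays moved. The work goes in short steps, Python scripts to look and compute and a shell command to move; the robot and the scene stay as the last step left them, time stands still between calls to the robot, and variables do not carry over. Pictures are saved under pics/ and viewed, at most 10 in all, crops included, and the job is handed in when it is done.

```bash
mkdir -p pics; python3 - <<'E'
from rig import r,eyes
import cv2,numpy as np
for n in("top","side"):
    f=eyes.grab_frame(n); cv2.imwrite(f"pics/{n}0.png",f["img"]); print(n,f["fx"],f["cx"],f["cy"],np.round(f["R"],3).tolist(),np.round(f["t"],1))
print(r.sense())
E
```

```text
top 479.22147315305637 318.9643069447412 245.09998018348685 [[0.006, -1.0, 0.006], [-0.998, -0.006, -0.065], [0.065, -0.005, -0.998]] [ 26.9 421.6 985.7]
side 484.3700070669447 323.1673468886719 233.6945200459401 [[-0.866, -0.5, -0.019], [-0.283, 0.52, -0.806], [0.413, -0.692, -0.592]] [ 368.6  147.3 1002.9]
{'clock': 0.1, 'qpos': array([-1.24541112e+00,  3.53614403e-01,  1.63405738e+00, -1.01859268e-05,
        1.15518952e+00, -2.42048137e-03]), 'qvel': array([-5.39940455e-05,  6.19912626e-04, -3.37629723e-03, -2.96044785e-04,
       -1.10384377e-03, -7.89278073e-04]), 'joint_efforts': array([ 4.77341430e-06, -6.06355762e+01, -3.42817390e+01, -1.90192668e-05,
        3.94665753e-03,  2.58604581e-05]), 'eef_pos': array([ 201.08510213, -591.34257426,  247.61557652]), 'tcp_rot': array([-3.14032399e+00,  6.24282937e-06,  3.27809812e-01]), 'contact_force': array([0.49152048, 0.73737664, 0.2553836 ]), 'wrist_torque': array([ 0.00415365,  0.02124591, -0.04114308]), 'grasp_force': 0.0, 'opening': 1.0036568139702564}
```

View pics/top0.png

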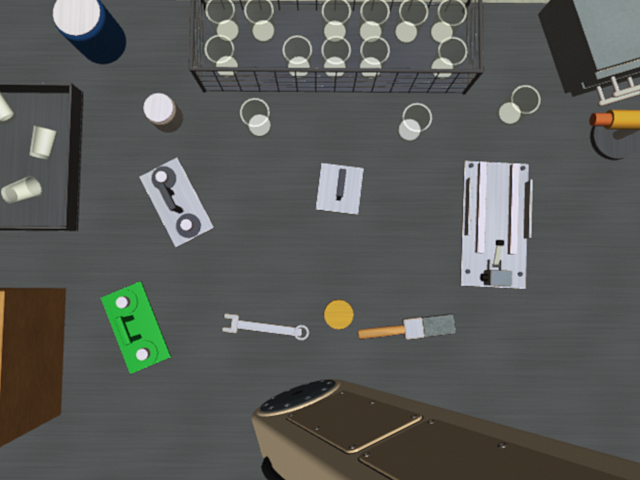

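View pics/side0.png

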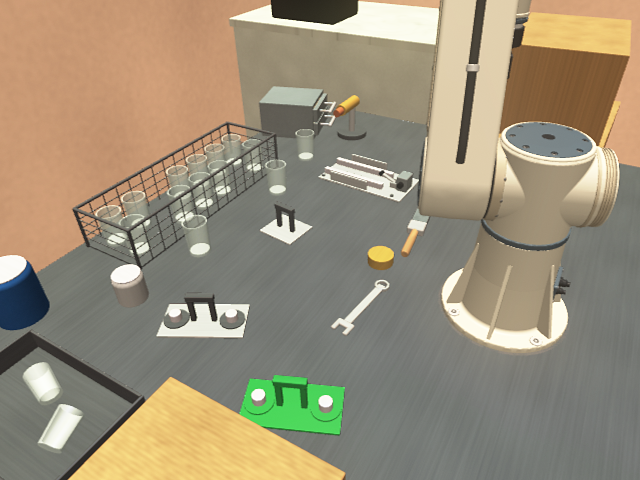

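Candidates in the top view: the grey-white plate with two pegs at (177,202), the green look-alike at (136,327), and the short plate without pegs at (340,189). The long_carrier is (177,202), because it is steel-coloured, long and has a peg at each end. The bay is at (496,225) with its switch at the bottom, so its −x end points toward the robot. I'll confirm with one enlarged crop.

```bash
python3 - <<'E'
import cv2,numpy as np
a=cv2.imread("pics/top0.png")
c1=cv2.resize(a[150:255,130:225],None,fx=4,fy=4,interpolation=cv2.INTER_CUBIC)
c2=cv2.resize(a[155:295,450:540],None,fx=4,fy=4,interpolation=cv2.INTER_CUBIC)
o=np.zeros((560,760,3),np.uint8); o[:c1.shape[0],:c1.shape[1]]=c1; o[:560,390:750]=c2
cv2.imwrite("pics/crop1.png",o)
E
```

```text
(no output)
```

View pics/crop1.png

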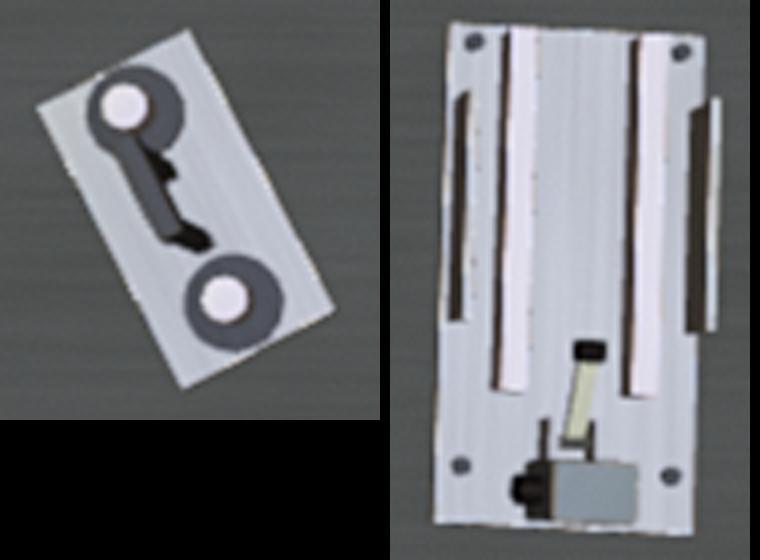

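The crop confirms the long carrier, with pegs at crop (126,106) and (224,300). It also shows the bay with two bright rails, and the roller at crop (590,350). Next I'll measure both.

```bash
cat > h.py <<'E'
import cv2,numpy as np
def ray(f,uv,z):
    uv=np.atleast_2d(np.array(uv,float)); R=np.array(f["R"]);t=np.array(f["t"])
    d=np.c_[(uv[:,0]-f["cx"])/f["fx"],(uv[:,1]-f["cy"])/f["fy"],np.ones(len(uv))]@R
    C=-R.T@t
    return C+d*((z-C[2])/d[:,2])[:,None]
def blobs(f,lo,box,amin,spread=40,close=0):
    i=f["img"].astype(int); m=((i.min(2)>=lo)&(i.max(2)-i.min(2)<spread)).astype(np.uint8)
    k=np.zeros_like(m); x0,y0,x1,y1=box; k[y0:y1,x0:x1]=1; m*=k
    if close: m=cv2.morphologyEx(m,cv2.MORPH_CLOSE,np.ones((close,close)))
    cs=cv2.findContours(m,cv2.RETR_EXTERNAL,cv2.CHAIN_APPROX_NONE)[0]
    return [c for c in cs if cv2.contourArea(c)>=amin]
def rect(f,c,z):
    P=ray(f,c[:,0,:],z)[:,:2].astype(np.float32); (cx,cy),s,a=cv2.minAreaRect(P)
    b=cv2.boxPoints(((cx,cy),s,a)); e=[b[1]-b[0],b[2]-b[1]]; e=max(e,key=np.linalg.norm)
    return np.round([cx,cy,*sorted(s)],1), round(np.degrees(np.arctan2(e[1],e[0]))%180,2)
E
python3 - <<'E'
from h import *
from rig import eyes,r
f=eyes.grab_frame("top"); i=f["img"]
print(i[177,162],i[200,196],i[200,578-60],i[200,483],i[180,497],i[187,513])
for c in blobs(f,140,(130,150,225,255),500): print("plate",rect(f,c,5))
for c in blobs(f,140,(310,155,370,220),300): print("short",rect(f,c,5))
for lo in(215,225):
  for c in blobs(f,lo,(130,150,225,255),20): print("peg",lo,rect(f,c,25),c.mean((0,1)))
  for c in blobs(f,lo,(450,155,540,295),60): print("rail",lo,rect(f,c,24))
for c in blobs(f,140,(450,155,540,295),60,close=7): print("base",rect(f,c,3))
s=eyes.grab_frame("side")
for c in blobs(s,140,(150,290,255,345),300): print("side plate",rect(s,c,5))
for lo in(200,225):
  for c in blobs(s,lo,(310,140,425,205),20): print("side bay",lo,rect(s,c,24),c.mean((0,1)))
# handle dark bar top view
m=(i.max(2)<85)
E
```

```text
[232 218 221] [206 195 190] [228 210 207] [235 221 223] [205 193 189] [243 227 229]
plate (array([512.3, 332.2,  90.5, 171.2]), np.float32(28.42))
short (array([543.3, -13.2,  90.6, 100.4]), np.float32(173.19))
peg 215 (array([462.7, 305. ,  16.6,  18.6]), np.float32(90.36)) [185.72 224.16]
peg 215 (array([562.5, 359.3,  16.8,  18.7]), np.float32(90.39)) [160.72 176.12]
rail 215 (array([ 501. , -376.8,   12.3,  185.2]), np.float32(176.84))
rail 215 (array([ 503.5, -308.9,   10.8,  186.5]), np.float32(177.36))
base (array([ 469.4, -347. ,  146.3,  266.6]), np.float32(177.37))
side plate (array([509.9, 336.4,  90.3, 171.6]), np.float32(28.92))
side bay 200 (array([ 460.1, -306.5,  129.5,  269.5]), np.float32(177.64)) [370.50699301 180.69230769]
side bay 200 (array([ 479.9, -367.1,   45.9,  218.1]), np.float32(165.88)) [369.63309353 167.48920863]
side bay 225 (array([ 459.2, -304.4,  128.4,  267.5]), np.float32(178.89)) [373.60573477 181.97132616]
side bay 225 (array([ 515.8, -371.1,   11.4,  150.5]), np.float32(177.67)) [359.5        163.76666667]
```

```bash
cat > go.py <<'E'
import sys,numpy as np
from scipy.spatial.transform import Rotation as Ro
from rig import r
x,y,z,yaw=map(float,sys.argv[1:5]); s=r.sense()
A=Ro.from_euler('xyz',s["tcp_rot"]); T=Ro.from_euler('xyz',[180,0,yaw],degrees=True)
d=A.inv().apply(np.array([x,y,z])-s["eef_pos"])
print("t",round(s["clock"],2),"pos",s["eef_pos"].round(1),"toolshift mm",d.round(1),"rotvec deg",np.degrees((A.inv()*T).as_rotvec()).round(2),"F",s["contact_force"].round(1),"open",round(s["opening"],3),"grip",s["grasp_force"],"q",s["qpos"].round(2))
E
R='[0.0296,-0.0387,0,0,0,0,-1]'
python3 -m inch '[[0.0296,-0.0387,0,0,0,0,-1],[0.0296,-0.0387,0,0,0,0,-1],[0.0296,-0.0387,0,0,0,0,-1],[0.0296,-0.0387,0,0,0,0,-1],[0.0296,-0.0387,0,0,0,0,-1],[0.0296,-0.0387,0,0,0,0,-1],[0.0296,-0.0387,0,0,0,0,-1],[0.0296,-0.0387,0,0,0,0,-1]]' 60
python3 -m inch '[[0.0296,-0.0387,0,0,0,0,-1],[0.0296,-0.0387,0,0,0,0,-1],[0.0296,-0.0387,0,0,0,0,-1],[0.0296,-0.0387,0,0,0,0,-1],[0.0296,-0.0387,0,0,0,0,-1],[0.0296,-0.0387,0,0,0,0,-1],[0.0296,-0.0387,0,0,0,0,-1],[0.0296,-0.0387,0,0,0,0,-1]]'
python3 go.py 512.5 332.3 200 28.5
```

```text
clock: 1.0
eef_pos: [325.8, -220.6, 248.4]
tcp_rot: [3.141, -0.0, 0.327]
contact_force: [1.0, -0.5, -0.3]
opening: 1.001
grasp_force: 0.0
clock: 1.8
eef_pos: [450.4, 149.2, 248.4]
tcp_rot: [3.141, -0.0, 0.328]
contact_force: [1.3, -0.2, 0.0]
opening: 1.0
grasp_force: 0.0
t 1.8 pos [450.4 149.2 248.4] toolshift mm [ 117.8 -153.3   48.5] rotvec deg [ 0.01 -0.03 -9.69] F [ 1.3 -0.2  0. ] open 1.0 grip 0.0 q [ 0.32  0.12  1.94 -0.    1.08  1.56]
```

```bash
python3 -m inch '[[0.029,-0.038,0.01,0,0,0,-1],[0.029,-0.038,0.01,0,0,0,-1],[0.029,-0.038,0.014,0,0,0,-1],[0.030,-0.038,0.014,0,0,0,-1],[0,0,0,0,0,-4.8,-1],[0,0,0,0,0,-4.9,-1],[0,0,0,0,0,0,-1]]' >/dev/null
python3 go.py 512.5 332.3 64 28.5
```

```text
t 2.5 pos [511.7 328.5 199.7] toolshift mm [  2.7  -3.  135.7] rotvec deg [0.01 0.06 0.09] F [ 0.5 -0.6 -0.3] open 0.996 grip 0.0 q [ 0.57  0.38  1.72 -0.    1.05  1.64]
```

```bash
python3 -m inch '[[0.0027,-0.003,0.03,0,0,0,-1],[0,0,0.04,0,0,0,-1],[0,0,0.025,0,0,0,-1],[0,0,0,0,0,0,-1],[0,0,0,0,0,0,-1]]' >/dev/null
python3 go.py 512.5 332.3 64 28.5
python3 - <<'E'
from rig import eyes
import cv2,numpy as np
t=eyes.grab_frame("top")["img"][120:280,100:280]; s=eyes.grab_frame("side")["img"][220:380,110:290]
cv2.imwrite("pics/pre.png",cv2.resize(np.hstack([t,s]),None,fx=2.2,fy=2.2,interpolation=cv2.INTER_CUBIC))
E
```

```text
t 3.0 pos [513.1 332.  105.9] toolshift mm [-0.3 -0.6 41.9] rotvec deg [ 0.    0.02 -0.12] F [ 0.6 -0.4  0.2] open 1.002 grip 0.0 q [0.57 0.5  1.77 0.   0.87 1.65]
```

View pics/pre.png

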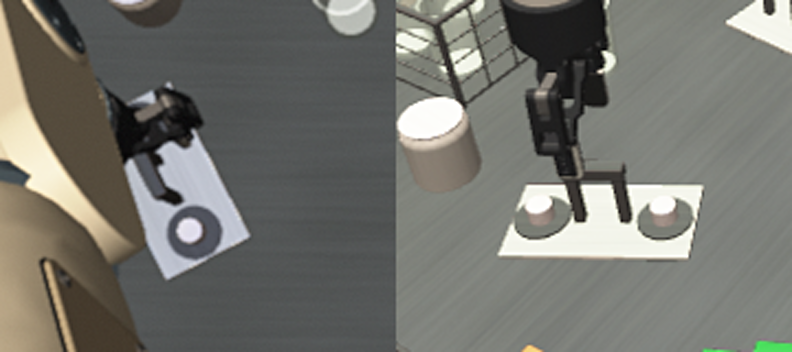

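The side crop shows the jaws straddling the handle, but they look shifted toward its left end: the near fingertip is at about crop (572,175) and the bar centre at (600,172). I'll check this by projection.

```bash
python3 - <<'E'
import numpy as np
from rig import eyes
for n,ox,oy,dx in(("top",100,120,0),("side",110,220,396)):
    f=eyes.grab_frame(n);R=np.array(f["R"]);t=np.array(f["t"])
    c,s=np.cos(np.radians(28.5)),np.sin(np.radians(28.5)); y=np.array([s,-c,0])
    for nm,P in(("bar",[512.5,332.3,73]),("barE1",[512.5+28*c,332.3+28*s,73]),("barE2",[512.5-28*c,332.3-28*s,73]),("tcp",[513,332,106]),("tipnear",np.array([513,332,102])-y*42),("tipfar",np.array([513,332,102])+y*42),("peg1",[512.5+57*c,332.3+57*s,25]),("peg2",[512.5-57*c,332.3-57*s,25])):
        p=R@np.array(P,float)+t; u=f["fx"]*p[0]/p[2]+f["cx"];v=f["fy"]*p[1]/p[2]+f["cy"]; print(n,nm,round((u-ox)*2.2+dx),round((v-oy)*2.2))
E
```

```text
top bar 144 167
top barE1 130 140
top barE2 159 195
top tcp 133 160
top tipnear 91 184
top tipfar 177 139
top peg1 133 123
top peg2 188 229
side bar 590 162
side barE1 559 162
side barE2 622 162
side tcp 584 133
side tipnear 572 171
side tipfar 595 105
side peg1 537 200
side peg2 662 201
```

The projected tip, bar and pegs all match the picture, so the offset is only perspective. I'll descend and grasp.

```bash
python3 -m inch '[[-0.0003,-0.0006,0.02,0,0,0,-1],[0,0,0.015,0,0,0,-1],[0,0,0.007,0,0,0,-1],[0,0,0,0,0,0,-1]]' 70
python3 -m inch '[[0,0,0,0,0,0,1],[0,0,0,0,0,0,1],[0,0,0,0,0,0,1],[0,0,0,0,0,0,1],[0,0,0,0,0,0,1],[0,0,0,0,0,0,1],[0,0,0,0,0,0,1],[0,0,0,0,0,0,1]]' 70
python3 go.py 512.5 332.3 64 28.5
```

```text
clock: 3.6
eef_pos: [511.7, 332.1, 62.5]
tcp_rot: [3.141, 0.002, 0.497]
contact_force: [-0.2, 0.7, -0.3]
opening: 1.003
grasp_force: 0.0
clock: 4.4
eef_pos: [512.5, 332.7, 63.7]
tcp_rot: [-3.141, -0.0, 0.497]
contact_force: [-2.4, 1.9, 4.3]
opening: 0.148
grasp_force: 68.5
t 4.4 pos [512.5 332.7  63.7] toolshift mm [-0.2  0.4 -0.3] rotvec deg [-0.01 -0.02 -0.02] F [-2.4  1.9  4.3] open 0.148 grip 68.54143381118774 q [0.57 0.55 1.79 0.   0.79 1.65]
```

```bash
python3 -m inch '[[0,0,-0.005,0,0,0,1],[0,0,-0.015,0,0,0,1],[0,0,-0.03,0,0,0,1],[0,0,-0.03,0,0,0,1],[0,0,-0.03,0,0,0,1],[0,0,-0.02,0,0,0,1],[0,0,-0.01,0,0,0,1],[0,0,0,0,0,0,1]]'
python3 -m inch '[[-0.005,0.0086,0,0,0,0,1],[-0.010,0.0172,0,0,0,0,1],[-0.015,0.0258,0,0,0,0,1],[-0.0175,0.03,0,0,0,0,1],[-0.0175,0.03,0,0,0,0,1],[-0.0175,0.03,0,0,0,0,1],[-0.0175,0.03,0,0,0,0,1],[-0.0175,0.03,0,0,0,0,1]]'
python3 go.py 492.3 -342.4 200 28.5
```

```text
clock: 5.2
eef_pos: [512.8, 332.7, 204.9]
tcp_rot: [-3.142, -0.002, 0.497]
contact_force: [0.5, 0.4, -7.1]
opening: 0.151
grasp_force: 69.0
clock: 6.0
eef_pos: [503.5, 96.3, 202.2]
tcp_rot: [-3.141, 0.003, 0.497]
contact_force: [0.9, 0.6, -6.3]
opening: 0.15
grasp_force: 68.8
t 6.0 pos [503.5  96.3 202.2] toolshift mm [-219.   380.4    2.7] rotvec deg [-0.02  0.15 -0.04] F [ 0.9  0.6 -6.3] open 0.15 grip 68.8303005695343 q [ 0.19  0.23  1.92 -0.    1.    1.26]
```

```bash
python3 -m inch '[[-0.0175,0.03,0,0,0,0,1],[-0.0175,0.03,0,0,0,0,1],[-0.0175,0.03,0,0,0,0,1],[-0.0175,0.03,0,0,0,0,1],[-0.0175,0.03,0,0,0,0,1],[-0.0175,0.03,0,0,0,0,1],[-0.0175,0.03,0,0,0,0,1],[-0.0175,0.03,0,0,0,0,1]]' >/dev/null
python3 -m inch '[[-0.0175,0.03,0,0,0,0,1],[-0.0175,0.03,0,0,0,0,1],[-0.0175,0.03,0,0,0,0,1],[-0.015,0.025,0,0,0,0,1],[-0.01,0.018,0,0,0,0,1],[0,0,0,0,0,0,1]]' >/dev/null
python3 -m inch '[[0,0,0,0,0,3,1],[0,0,0,0,0,5,1],[0,0,0,0,0,5,1],[0,0,0,0,0,5,1],[0,0,0,0,0,5,1],[0,0,0,0,0,5,1],[0,0,0,0,0,3.3,1],[0,0,0,0,0,0,1]]' >/dev/null
python3 go.py 492.3 -342.4 120 -2.8
```

```text
t 8.2 pos [ 491.  -331.5  202.7] toolshift mm [ 1.9 10.9 82.7] rotvec deg [-0.06  0.09 -0.04] F [ 0.1  0.2 -6.2] open 0.149 grip 68.91949653625488 q [-0.6   0.35  1.75  0.    1.05  1.02]
```

```bash
python3 -m inch '[[0.0019,0.011,0.01,0,0,0,1],[0,0,0.03,0,0,0,1],[0,0,0.03,0,0,0,1],[0,0,0,0,0,0,1],[0,0,0,0,0,0,1]]' >/dev/null
python3 go.py 492.3 -342.4 87.7 -2.8
python3 - <<'E'
from h import *
from rig import eyes,r
f=eyes.grab_frame("top"); s=eyes.grab_frame("side"); z=r.sense()["eef_pos"][2]-63.7
for n,g,b,lo in(("top",f,(430,130,560,310),215),("side",s,(300,110,440,215),200)):
  for c in blobs(g,lo,b,15): print(n,rect(g,c,z+25),rect(g,c,24),c.mean((0,1)).round())
cv2.imwrite("pics/hov.png",cv2.resize(np.hstack([f["img"][120:310,430:570],s["img"][90:230,290:450].repeat(1,0) if 0 else cv2.copyMakeBorder(s["img"][90:230,290:450],0,50,0,0,cv2.BORDER_CONSTANT)]),None,fx=2.6,fy=2.6,interpolation=cv2.INTER_CUBIC))
E
```

```text
t 8.7 pos [ 492.8 -343.5  132.9] toolshift mm [-0.5 -1.  45.2] rotvec deg [-0.05  0.09  0.03] F [ 0.1 -0.8 -6.4] open 0.153 grip 69.83972311019897 q [-0.61  0.45  1.78 -0.    0.92  1.01]
top (array([ 435.3, -340.8,   17.8,   18.5]), np.float32(12.96)) (array([ 441.4, -370.4,   19.2,   19.9]), np.float32(12.96)) [512. 236.]
top (array([ 549.4, -345.9,   17.5,   17.8]), np.float32(178.85)) (array([ 564.5, -375.9,   18.8,   19.2]), np.float32(178.85)) [514. 178.]
top (array([ 492.8, -283.8,   10. ,  172.9]), np.float32(177.35)) (array([ 503.5, -308.9,   10.7,  186.5]), np.float32(177.35)) [482. 207.]
side (array([ 497.2, -149.4,   22.5,   39.9]), np.float32(177.62)) (array([ 560.7, -259.4,   25.2,   44.5]), np.float32(177.62)) [326. 177.]
side (array([ 406.8, -194.3,  120.3,  241.2]), np.float32(176.63)) (array([ 459.9, -309.5,  134.2,  269.1]), np.float32(176.63)) [371. 177.]
side (array([ 608.3, -223. ,   30.2,   34.1]), np.float32(27.95)) (array([ 684.8, -341.5,   33.7,   38. ]), np.float32(27.95)) [305. 155.]
side (array([ 425.3, -329.2,   33.6,   69.1]), np.float32(1.63)) (array([ 480.5, -459.9,   37.5,   77.1]), np.float32(1.63)) [382. 154.]
side (array([ 473.2, -301.8,   83.9,  162.2]), np.float32(177.12)) (array([ 534.1, -429.4,   93.6,  180.9]), np.float32(177.12)) [359. 157.]
side (array([ 538.1, -337.4,   20.4,   36.8]), np.float32(165.48)) (array([ 606.5, -469.1,   22.8,   41.1]), np.float32(165.48)) [348. 144.]
```

View pics/hov.png

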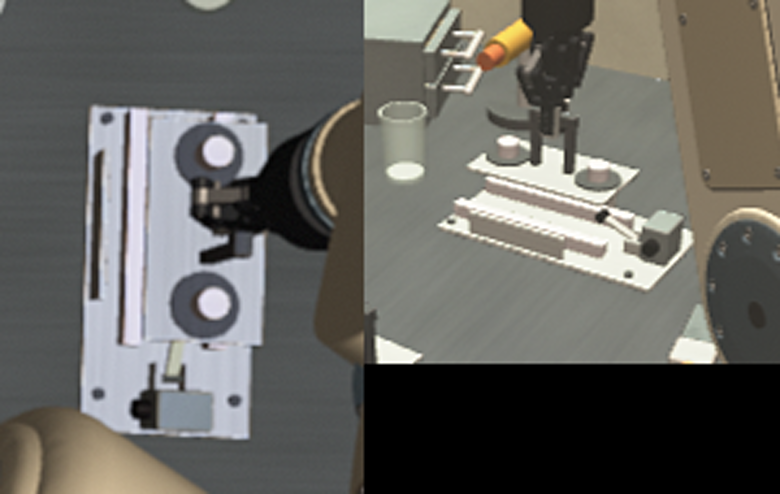

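The image shows the carrier level over the bay, with pegs at crop (217,153) and (213,303). Its centre is within about 1 mm of the rails' centre and parallel to them. I'll lower it.

```bash
python3 -m inch '[[-0.0003,-0.001,0.005,0,0,0,1],[0,0,0.012,0,0,0,1],[0,0,0.012,0,0,0,1],[0,0,0.006,0,0,0,1],[0,0,0.003,0,0,0,1],[0,0,0.002,0,0,0,1],[0,0,0,0,0,0,1]]'
python3 go.py 492.3 -342.4 87.7 -2.8
python3 -m inch '[[0,0,0.002,0,0,0,1],[0,0,0.001,0,0,0,1],[0,0,0.001,0,0,0,1],[0,0,0,0,0,0,1],[0,0,0,0,0,0,1]]'
python3 go.py 492.3 -342.4 87.7 -2.8
```

```text
clock: 9.5
eef_pos: [492.9, -342.3, 93.2]
tcp_rot: [-3.141, 0.0, -0.049]
contact_force: [-0.4, -0.4, -6.6]
opening: 0.149
grasp_force: 69.9
t 9.5 pos [ 492.9 -342.3   93.2] toolshift mm [-0.6  0.1  5.5] rotvec deg [-0.01  0.02 -0.02] F [-0.4 -0.4 -6.6] open 0.149 grip 69.90993976593018 q [-0.61  0.5   1.8   0.    0.84  1.01]
clock: 10.0
eef_pos: [493.1, -342.4, 89.5]
tcp_rot: [3.141, -0.0, -0.049]
contact_force: [0.3, 0.0, -5.9]
opening: 0.146
grasp_force: 69.9
t 10.0 pos [ 493.1 -342.4   89.5] toolshift mm [-0.8  0.   1.8] rotvec deg [ 0.01 -0.01 -0.02] F [ 0.3  0.  -5.9] open 0.146 grip 69.93941187858582 q [-0.61  0.5   1.81 -0.    0.83  1.01]
```

```bash
python3 -m inch '[[0,0,0.001,0,0,0,1],[0,0,0,0,0,0,1],[0,0,0,0,0,0,1]]' | grep -A1 -E "eef_pos|force"
python3 -m inch '[[0,0,0.001,0,0,0,1],[0,0,0,0,0,0,1],[0,0,0,0,0,0,1]]' | grep -E "eef_pos|contact"
```

```text
eef_pos: [493.0, -342.4, 88.4]
tcp_rot: [-3.142, 0.0, -0.049]
contact_force: [-0.1, 0.3, -5.8]
opening: 0.148
grasp_force: 69.9
eef_pos: [493.0, -342.2, 87.7]
contact_force: [-1.1, 3.5, 1.3]
```

It has made contact and the rails carry the weight. I'll release and retreat straight up.

```bash
python3 -m inch '[[0,0,0,0,0,0,0.4],[0,0,0,0,0,0,-1],[0,0,0,0,0,0,-1],[0,0,0,0,0,0,-1],[0,0,0,0,0,0,-1],[0,0,0,0,0,0,-1],[0,0,0,0,0,0,-1]]'
python3 -m inch '[[0,0,-0.005,0,0,0,-1],[0,0,-0.015,0,0,0,-1],[0,0,-0.03,0,0,0,-1],[0,0,-0.04,0,0,0,-1],[0,0,-0.04,0,0,0,-1],[0,0.03,-0.03,0,0,0,-1],[0,0.04,0,0,0,0,-1],[0,0.04,0,0,0,0,-1]]'
python3 -m inch '[[0,0.04,0,0,0,0,-1],[0,0.04,0,0,0,0,-1],[0,0.04,0,0,0,0,-1],[0,0,0,0,0,0,-1],[0,0,0,0,0,0,-1]]' >/dev/null
python3 - <<'E'
from h import *
from rig import eyes
f=eyes.grab_frame("top"); s=eyes.grab_frame("side")
for c in blobs(f,215,(430,130,560,310),15): print(rect(f,c,49),rect(f,c,24),c.mean((0,1)).round())
for c in blobs(f,140,(310,155,370,220),300): print("short",rect(f,c,5))
cv2.imwrite("pics/end.png",cv2.resize(np.hstack([f["img"][120:310,430:570],cv2.copyMakeBorder(s["img"][110:230,290:450],0,70,0,0,cv2.BORDER_CONSTANT)]),None,fx=2.6,fy=2.6,interpolation=cv2.INTER_CUBIC))
E
```

```text
clock: 11.3
eef_pos: [493.0, -342.4, 87.4]
tcp_rot: [3.142, -0.0, -0.049]
contact_force: [-0.5, -0.1, 0.4]
opening: 0.995
grasp_force: 0.0
clock: 12.1
eef_pos: [488.2, -453.7, 251.0]
tcp_rot: [3.139, -0.003, -0.048]
contact_force: [0.8, 0.3, -0.1]
opening: 0.999
grasp_force: 0.0
(array([ 436.6, -340.7,   18.2,   18.4]), np.float32(178.93)) (array([ 438.7, -350.5,   18.7,   18.8]), np.float32(178.93)) [502. 238.]
(array([ 549.9, -345.9,   16.3,   16.7]), np.float32(178.92)) (array([ 554.9, -355.8,   16.7,   17.1]), np.float32(178.92)) [504. 182.]
(array([ 579.9, -371. ,   12.3,   14.8]), np.float32(178.82)) (array([ 585.7, -381.6,   12.6,   15.2]), np.float32(178.82)) [516. 167.]
(array([ 583.5, -304.8,   10.2,   14.5]), np.float32(179.06)) (array([ 589.4, -313.6,   10.5,   14.9]), np.float32(179.06)) [483. 166.]
short (array([543.2, -13.2,  90.9, 100.7]), np.float32(173.22))
```

View pics/end.png

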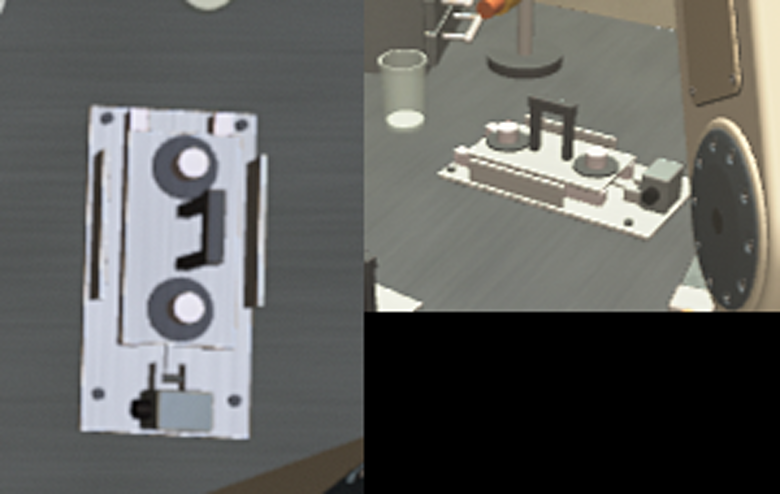

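The carrier lies flat on both rails with its near end over the lever, pegs at crop (190,163) and (188,307), centre about 1 mm from the target. The short carrier hasn't moved.

```bash
python3 -c "
from rig import r
print(r.sense()['clock'],r.sign_off())"
```

```text
the job is handed in; nothing more can be done
12.7 None
```

The long carrier is seated flat in the bay, about 1 mm off centre by the camera, with its end over the switch lever; it is released, the short carrier has not moved, and the job was handed in at 12.7 s (no verdict was returned).

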